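# Wind up the planking press and lay the strip in its tray

## Task

Wind the press's handwheel anticlockwise until the spindle is fully up against its stop - feel for the stop and do not force it. Then take the freed planking strip out of the press and lay it flat, without dropping it, in the empty compartment of the wooden tray. Leave everything else on the cart top undisturbed.

Things in the scene. Friction and masses are not known exactly. Their poses are not given: they have to be found in the camera images.
- press: Green C-frame hand press, fixed. Origin on the spindle axis at cart-top level; x to its rear column, y along the clamped strip, z up. The frame's arm spans x -32..78, y -28..28, z 112..150 mm; the column x 75..125, y -30..30 mm, up to z 150. Steel handwheel above the arm, see press_hub.
- press_hub (a point): Centre of the handwheel's mid-plane, on the spindle axis; rises but does not turn. 190 to 198 mm above the press origin at the start, 222 mm at the stop. Rim: 160 mm mid-circle, 14 mm round bar. Three equal straight spokes, 12 mm round, at an unreported angle. Hub 32 mm across, 26 high. Between spokes it is free from 16 to 73 mm off the axis, down to the arm.
- spindle_top (a point): Top of the 20 mm thick spindle end, 28 mm above press_hub. Anticlockwise from above raises wheel and spindle together by 24 mm a turn: a hand in the wheel must rise too. 6.3 to 8.4 rad remain to the hard stop. The wheel resists with about 0.2 N m (4 N at 46 mm off the axis) and stays where it is left.
- press_bed (a point): Centre of the bed's top, on the spindle axis, 30 mm above the cart top; bed 70 mm (x) by 200 mm (y). A sprung pad (50 x 70 mm) under the spindle holds the strip down on it, lets go after at most 11 mm of spindle rise, and stands 21 mm clear of the strip when fully up.
- strip: Pale wooden strip, 24 (x) by 280 (y) by 8 mm (z), about 35 g. Origin: centre of its underside. Starts clamped on the press bed, its y along the press's y, centred about 70 mm to the +y side, so its last 100 mm stand free beyond the bed. Grip that end about 80 mm from the strip's centre (150 mm off the spindle axis), clear of the wheel above.
- tray: Dark wooden tray, fixed, 140 (x) by 320 mm (y). Origin: underside centre. Floor 6 mm thick; ribs and end walls 10 mm higher. Two compartments 36 (x) by 300 mm (y), centred at x -36 mm (robot's side, empty) and +36 mm (holds a cured strip). Ribs are cut away at y 40..120 and -120..-40 mm for fingers; middle rib 36 mm wide, outer ones 10.
- cured: Cured strip, same size and frame as the other, lying in the tray's +x compartment; leave alone.
- capstan: Brass capstan model, 64 mm across, 63 mm high, origin at its foot; leave alone.
- sander: Aluminium sanding block 50 x 100 x 28 mm, origin at its foot; leave alone.
- jar: Jar with cork stopper, 60 mm across, 92 mm high, origin at its foot; leave alone.
- cannon1: Ebony cannon barrel 115 mm long on a small wooden cradle, lying along its x, 37 mm high, origin at its foot; leave alone.
- cannon2: Second ebony cannon barrel, like the first; leave alone.

How it is judged (in metres and radians):
On the way, in this order (a step that is already met when the one before it is completed fails the run):
1. the handwheel is wound up against its top stop (z of press_hub in the frame of press above 0.2211 m), for 0.2 s.
2. the strip lies flat in the empty compartment (x of strip in the frame of tray between -0.046 and -0.026 m and y of strip in the frame of tray between -0.015 and 0.015 m and z of strip in the frame of tray below 0.0085 m and angle between strip's own z axis and vertical below 0.04 rad and angle between the y axis of strip and the y axis of tray, either way round below 0.1 rad), for 0.2 s.
At the end, for the whole second after the job is handed in: Spindle within 1 mm of its top stop; strip at rest, flat on the floor of the empty compartment (tilt under 0.04 rad, under 2.5 mm above the floor), along it within 0.1 rad, centred within 10 mm across and 15 mm along (all of step 2 and z of press_hub in the frame of press above 0.2211 m and linear speed of strip below 0.02 m/s and angular speed of strip below 0.1 rad/s); the robot touches nothing.
It fails at once if the robot forces the press with more than 90 N (contact force between any of the fingers, the arm and press above 90 N).
It fails at once if the strip is dropped or flung (faster than 1 m/s) (linear speed of strip above 1 m/s).
It fails at once if a bystander is pushed more than 20 mm from its place (distance of any of capstan, sander, jar, cannon1, cannon2, cured from where it was at the start of the episode above 0.02 m).
It also fails if it takes over 72 s, if anything falls off the work surface, if the arm or the gripper's body presses on something with over 40 N, if the wrist force passes 120 N, or if a joint passes its speed limit or range.

## Robot

A 7-joint arm with a two-finger parallel gripper is mounted at the origin on the work surface. World frame = base frame: x ahead of the robot, y to its left, z up, the work surface at z = 0. Lengths are in mm, angles in rad, forces in N, time in s.
With the tool pointing down it reaches from about 400 to 875 mm from the base axis. Payload 19.3 kg.
Tool frame: the origin (TCP) lies at the centre of the arm's flange, where the gripper is bolted on; the fingertips stand 173 mm ahead of it and the grasp point (between the pads) lies 155 mm ahead of it (arm.pinch_z is the distance from the TCP to the grasp point, in mm); z points along the fingers, y is the line along which they close (so a half turn about z gives the same grasp; the last joint's range is limited). The gripper opens to 85 mm and grips with 20 to 120 N. Pads are 22 mm wide; open, the fingers measure 114 mm over their backs; the gripper's body (76 mm by 85 mm) begins 54 mm behind the grasp point. The pads swing forward as they close: fully open they stand 13 mm farther back than shut.
Start: joints at [-1.195, 0.521, -0.036, 1.599, 0.021, 1.021, -0.113], TCP at [269.505, 563.903, 404.691] pointing down, gripper open.
Joint ranges: [-2.91, 2.91], [-0.3, 2.13], [-1.5, 1.42], [0.17, 2.43], [-1.26, 4.41], [0.16, 1.93], [-2.52, 2.52]. Speed limits (rad/s): [1.89, 1.89, 2.39, 2.39, 3.01, 3.01, 3.01].

## Interface

Orientations are given as a unit quaternion [w, x, y, z].
In Python, from station import arm gives the robot as it stands.
- The arm moves only by the tool step_arm, never from a script. Its argument "increments" is a list of rows, each a list of 5 numbers: the finger opening in mm, from 0 to 85.4, then the shift along the tool's x, y, z in mm, then the turn about the tool's z in degrees. A call has 1 to 12 rows; each row is the pose to reach, as a shift and turn from the pose commanded when the call began, along the tool's axes at that moment; what a row does not reach only later rows make up. A row lasts 1/8 s, in which the tool goes at most 62.5 mm and 10.7 degrees, less where a joint would pass 70% of its speed; a pose out of reach is approached as far as the arm can. A call with a gripper value outside its range is refused whole. The fingers move at their own pace and stop on an object; "squeeze" is the grip in N (left out, the last holds). Time passes only in rows, so rows that repeat a pose let the fingers close. It gives the time, the measured TCP pose, the force, the opening and the grip force at its end, in the units of the state.
- arm.get_state(): the state, without advancing time (a new reading comes with each control period).
- arm.capture(name): name is "side" or "top"; returns the picture (420x560x3 uint8, blue, green, red); there is no depth.
- arm.camera_model(name): a dict with "fx", "fy", "cx", "cy" (pixels), "distortion" ([k1, k2, p1, p2, k3] as OpenCV has them; the pictures are not rectified), "xyz" and "rotation" of the camera in the world. Camera axes: x right, y down, z forward; pixel columns grow to the right and rows downward; lengths in mm; the calibration is good to about 2 mm. A picture is of the moment at which its call begins. camera_model takes no time and is no camera call.
- arm.finish_job(): hands the job in; it is judged then, once.
The state is a dict: "time_s": time; "joint_positions": joint angles; "qvel": joint speeds; "tau": joint torques, N m; "position": TCP position; "tcp_rot": TCP orientation; "wrist_force": force on the tool from outside, world axes, zero at the start; "torque": the same for the moment, N m; "gripper_width": finger opening in mm; "gripper_force": force on a finger pad.
Only numpy, scipy, OpenCV 4.12 (cv2) and the standard library are available. Lean on these libraries where they do the work, as an engineer would, in place of code of your own. Each camera call takes 0.05 s, during which the arm holds its last target. There are 200 camera calls.

## Working session

There is one attempt and no reset: what is moved stays moved. The work goes in short steps, Python scripts to look and compute and a tool call to move; the robot and the scene stay as the last step left them, time stands still between calls to the robot, and variables do not carry over. Pictures are saved under pics/ and viewed, at most 11 in all, crops included, and the job is handed in when it is done.

Besides the shell and the picture viewer there is one more tool, called as name([rows], argument=value, ...), one row to a line, values as JSON. step_arm: Moves the arm, as the interface text tells. Its arguments: {"type":"object","properties":{"increments":{"type":"array","items":{"type":"array","items":{"type":"number"}}},"squeeze":{"type":"number"}},"required":["increments"]}

```bash
ls; mkdir -p pics
python3 - <<'E'
from station import arm
import cv2
for n in("side","top"):
    cv2.imwrite(f"pics/{n}0.png",arm.capture(n)); print(arm.camera_model(n))
print(arm.get_state())
E
```

```text
pics
{'fx': 449.40505367169175, 'fy': 449.40505367169175, 'cx': 274.2014319342924, 'cy': 213.62840324826237, 'distortion': array([0.00496828, 0.        , 0.        , 0.        , 0.        ]), 'xyz': array([ 521.70107004, -749.31305983,  946.95552968]), 'rotation': array([-0.3594129 ,  0.93293868, -0.01862186,  0.01005096])}
{'fx': 389.60380566845055, 'fy': 389.60380566845055, 'cx': 271.1053441907896, 'cy': 209.17154674038522, 'distortion': array([-0.05210386,  0.        ,  0.        ,  0.        ,  0.        ]), 'xyz': array([ 472.85144206,  -41.02281821, 1130.02229306]), 'rotation': array([ 0.03755581, -0.70590371,  0.70662286, -0.03120335])}
{'time_s': 0.1, 'joint_positions': array([-1.19521165,  0.52195145, -0.03630681,  1.59988068,  0.02123735,
        1.02112497, -0.11275897]), 'qvel': array([ 0.00037406,  0.00085796,  0.00024804, -0.00080679,  0.00028174,
       -0.00223726,  0.00124832]), 'tau': array([ 4.22541343e-03, -9.28484845e+01,  1.98460199e+00, -3.70523608e+01,
        1.81742065e-02,  5.43135626e-03,  5.97600842e-05]), 'position': array([269.46578554, 563.81186821, 404.21048165]), 'tcp_rot': array([-5.42028444e-05,  2.21036469e-01,  9.75265420e-01, -4.86486701e-04]), 'wrist_force': array([-0.10144562,  0.1306111 , -0.72077842]), 'torque': array([-0.03186607,  0.01347992, -0.02625619]), 'gripper_force': 0.0, 'gripper_width': 85.48920645306909}
```

View pics/top0.png

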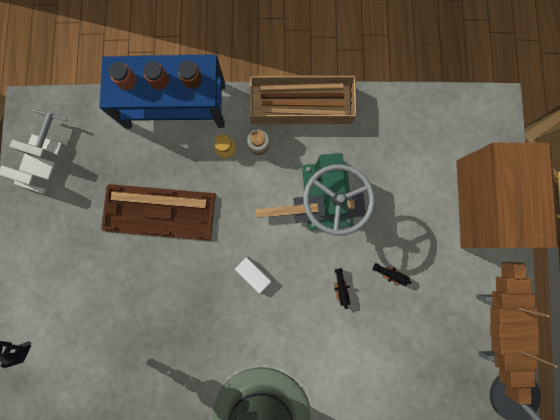

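View pics/side0.png

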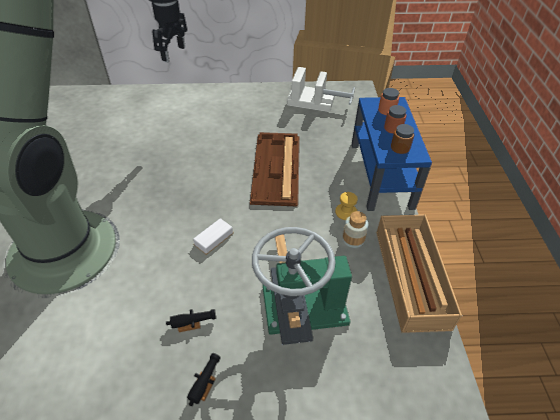

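The top view shows the press with its wheel at about (338,198), the free strip end at (258,212), and the tray with corners near (105,185) to (213,240). The side view shows the wheel at about (293,258). I'll enlarge both.

Run:
```python
import cv2,numpy as np
t=cv2.imread("pics/top0.png");s=cv2.imread("pics/side0.png")
a=cv2.resize(t[150:250,245:385],None,fx=5.6,fy=5.6,interpolation=cv2.INTER_CUBIC)
cv2.imwrite("pics/c1.png",a)
b=cv2.resize(t[175:250,95:225],None,fx=6,fy=6,interpolation=cv2.INTER_CUBIC)
cv2.imwrite("pics/c2.png",b)
```

```text
(no output)
```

View pics/c1.png

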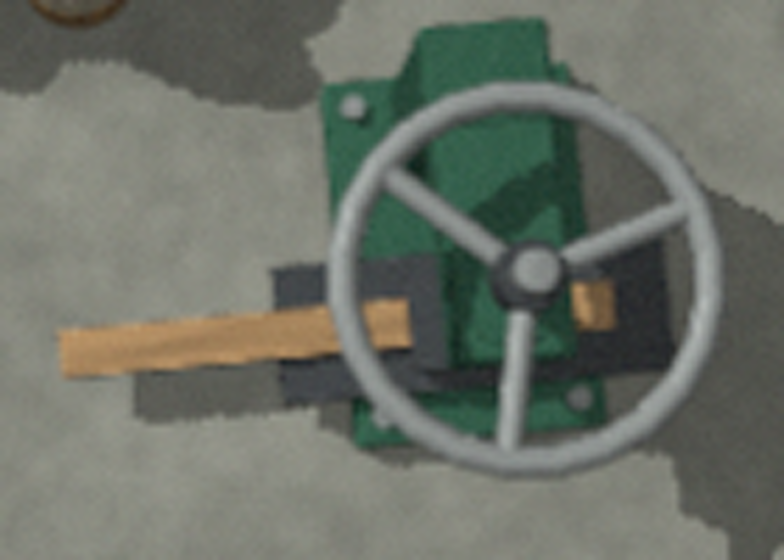

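View pics/c2.png

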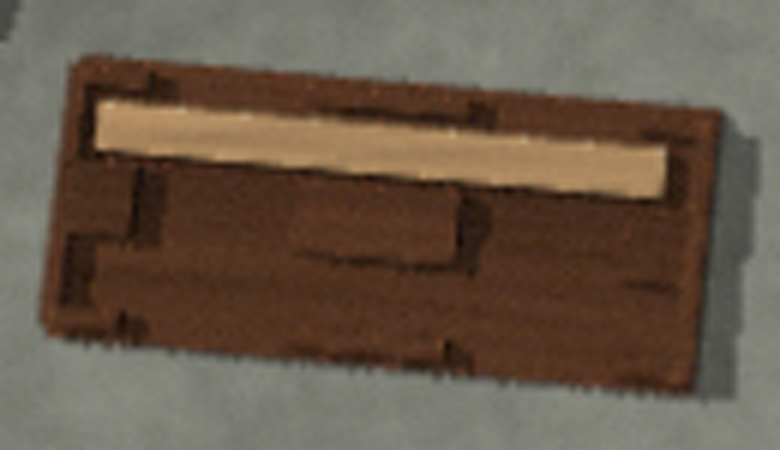

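The c1 crop shows the wheel centre at about (525,278), spoke ends at (392,172), (690,210) and (510,447), and the strip ends at (61,354) and (613,305). The c2 crop shows the tray corners at (80,55), (722,108), (692,392) and (42,335).

```bash
cat > h.py <<'E'
import cv2,numpy as np
from scipy.spatial.transform import Rotation as R
from station import arm
def ray(n,px,z):
    m=arm.camera_model(n);K=np.array([[m['fx'],0,m['cx']],[0,m['fy'],m['cy']],[0,0,1]])
    q=cv2.undistortPoints(np.array(px,float).reshape(-1,1,2),K,m['distortion'])[:,0]
    d=R.from_quat(m['rotation'],scalar_first=True).apply(np.c_[q,np.ones(len(q))])
    return m['xyz']+d*((z-m['xyz'][2])/d[:,2])[:,None]
def proj(n,P):
    m=arm.camera_model(n);K=np.array([[m['fx'],0,m['cx']],[0,m['fy'],m['cy']],[0,0,1]])
    r=R.from_quat(m['rotation'],scalar_first=True).inv()
    return cv2.projectPoints(r.apply(np.atleast_2d(P)-m['xyz']),np.zeros(3),np.zeros(3),K,m['distortion'])[0][:,0]
def crop(p,s,o): return (np.array(p,float)+.5)/s-.5+np.array(o)
E
python3 - <<'E'
from h import *
np.set_printoptions(precision=2,suppress=True)
c1=lambda p:crop(p,5.6,(245,150)); c2=lambda p:crop(p,6,(95,175))
hub=ray("top",c1([[525,278]]),194)[0];print("hub",hub,"sptop",ray("top",c1([[537,268]]),222))
sp=ray("top",c1([[392,172],[690,210],[510,447]]),194)-hub
print("spokes",np.degrees(np.arctan2(sp[:,1],sp[:,0])),np.hypot(*sp[:,:2].T))
e=ray("top",c1([[60,332],[62,377],[613,282],[613,328]]),38);a,b=(e[0]+e[1])/2,(e[2]+e[3])/2
print("strip",a,b,np.linalg.norm(a-b),np.degrees(np.arctan2(*(a-b)[[1,0]]))-90)
t=ray("top",c2([[80,55],[722,108],[692,392],[42,335]]),16)
print("tray",t,t.mean(0)); v=(t[0]+t[3]-t[1]-t[2])/2;print(np.linalg.norm(v),np.degrees(np.arctan2(v[1],v[0]))-90)
u=(t[0]+t[1]-t[2]-t[3])/2;print(np.linalg.norm(u),np.degrees(np.arctan2(u[1],u[0])))
print("side hub",proj("side",hub),proj("side",ray("top",c1([[537,268]]),222)))
s=arm.get_state();print(R.from_quat(s['tcp_rot'],scalar_first=True).as_matrix())
E
```

```text
hub [ 588.13 -195.36  194.  ] sptop [[ 588.9  -195.86  222.  ]]
spokes [ 50.81 -67.71 173.98] [73.49 78.15 73.41]
strip [568.98  12.76  38.  ] [ 593.6  -265.27   38.  ] 279.11135954109255 5.062185550355636
tray [[657.13 447.22  16.  ]
 [630.02 131.46  16.  ]
 [493.49 144.01  16.  ]
 [520.41 460.42  16.  ]] [575.26 295.78  16.  ]
317.240075890575 -4.8860605540746604
137.22805921406848 -5.383147376903374
side hub [[293.05 258.47]] [[293.95 250.4 ]]
[[-0.9   0.43 -0.  ]
 [ 0.43  0.9  -0.  ]
 [-0.   -0.   -1.  ]]
```

step_arm([
  [0,-20,-16,-28,5],
  [0,-65,-53,-28,11],
  [0,-115,-93,-28,17],
  [0,-165,-134,-28,23],
  [0,-215,-174,-28,29],
  [0,-265,-215,-28,35],
  [0,-315,-255,-28,41],
  [0,-365,-296,-28,47],
  [0,-415,-336,-28,53],
  [0,-465,-377,-28,59],
  [0,-515,-417,-28,64.5],
  [0,-560,-454,-28,64.5],
], squeeze=40)

```text
time_s: 1.6
position: [574.5, -77.9, 432.5]
tcp_rot: [-0.0, 0.708, 0.707, -0.0]
wrist_force: [0.9, 0.4, -0.8]
gripper_width: 0.0
gripper_force: 0.0
```

step_arm([
  [0,-50,24,0,0],
  [0,-95,45,0,0],
  [0,-115,54.5,0,0],
  [0,-115,54.5,0,0],
  [0,-115,54.5,20,0],
  [0,-115,54.5,40,0],
  [0,-115,54.5,55,0],
  [0,-115,54.5,70,0],
  [0,-115,54.5,80,0],
  [0,-115,54.5,88,0],
  [0,-115,54.5,88,0],
])

```text
time_s: 2.98
position: [629.4, -191.5, 344.9]
tcp_rot: [0.002, 0.707, 0.707, 0.001]
wrist_force: [11.6, -2.7, -3.5]
gripper_width: -0.2
gripper_force: 4.2
```

Run:
```python
from h import *
s=arm.get_state();print(s['time_s'],s['position'],s['wrist_force'])
t=arm.capture("top");u=arm.capture("side")
a=cv2.resize(t[120:260,260:400],(560,560),interpolation=cv2.INTER_CUBIC)
b=cv2.resize(u[200:340,220:360],(560,560),interpolation=cv2.INTER_CUBIC)
cv2.imwrite("pics/d1.png",cv2.resize(np.hstack([a,b]),(800,400)))
```

```text
2.975 [ 629.43233795 -191.49906635  344.94431247] [11.62899957 -2.72976727 -3.54584977]
```

View pics/d1.png

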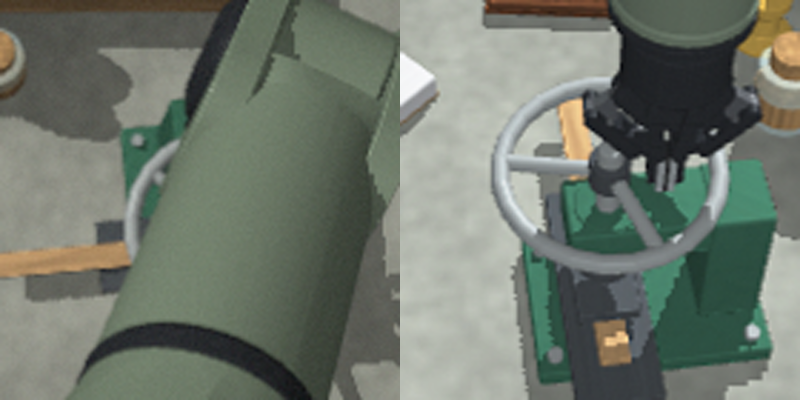

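The gripper is in the wheel between the hub and the rim, at about r = 42 mm and 6°. There is a small side force, so I'll move outward slightly and check it.

step_arm([
  [0,-3,2,0,0],
  [0,-6,4,0,0],
  [0,-6,4,0,0],
  [0,-6,4,0,0],
])

```text
time_s: 3.58
position: [632.2, -197.4, 344.6]
tcp_rot: [-0.0, 0.707, 0.707, -0.0]
wrist_force: [-0.3, -0.0, -0.3]
gripper_width: -0.1
gripper_force: 0.0
```

Run:
```python
import numpy as np
hx,hy=588.3,-195.6
x,y,z=632.2,-197.4,344.6
for k in range(9):
    th=np.radians(-2.5+60*k+5*np.arange(1,13))
    X=hx+46*np.cos(th);Y=hy+46*np.sin(th);Z=344.6+3.82*np.maximum(0,th-np.radians(27))
    print(k,[[0,round(b-y,1),round(a-x,1),round(-(c-z),1),0] for a,b,c in zip(X,Y,Z)])
    x,y,z=X[-1],Y[-1],Z[-1]
```

```text
0 [[0, np.float64(3.8), np.float64(2.1), np.float64(-0.0), 0], [0, np.float64(7.8), np.float64(1.7), np.float64(-0.0), 0], [0, np.float64(11.8), np.float64(1.0), np.float64(-0.0), 0], [0, np.float64(15.6), np.float64(-0.0), np.float64(-0.0), 0], [0, np.float64(19.4), np.float64(-1.4), np.float64(-0.0), 0], [0, np.float64(23.0), np.float64(-3.1), np.float64(-0.0), 0], [0, np.float64(26.5), np.float64(-5.1), np.float64(-0.4), 0], [0, np.float64(29.8), np.float64(-7.4), np.float64(-0.7), 0], [0, np.float64(32.9), np.float64(-10.0), np.float64(-1.0), 0], [0, np.float64(35.7), np.float64(-12.8), np.float64(-1.4), 0], [0, np.float64(38.3), np.float64(-15.9), np.float64(-1.7), 0], [0, np.float64(40.6), np.float64(-19.2), np.float64(-2.0), 0]]
1 [[0, np.float64(2.0), np.float64(-3.5), np.float64(-0.3), 0], [0, np.float64(3.7), np.float64(-7.1), np.float64(-0.7), 0], [0, np.float64(5.1), np.float64(-10.9), np.float64(-1.0), 0], [0, np.float64(6.1), np.float64(-14.8), np.float64(-1.3), 0], [0, np.float64(6.8), np.float64(-18.7), np.float64(-1.7), 0], [0, np.float64(7.2), np.float64(-22.7), np.
[... 4945 characters left out ...]
, [0, np.float64(-4.3), np.float64(-6.8), np.float64(-0.7), 0], [0, np.float64(-6.9), np.float64(-9.8), np.float64(-1.0), 0], [0, np.float64(-9.7), np.float64(-12.7), np.float64(-1.3), 0], [0, np.float64(-12.8), np.float64(-15.3), np.float64(-1.7), 0], [0, np.float64(-16.1), np.float64(-17.6), np.float64(-2.0), 0], [0, np.float64(-19.6), np.float64(-19.6), np.float64(-2.3), 0], [0, np.float64(-23.2), np.float64(-21.3), np.float64(-2.7), 0], [0, np.float64(-27.0), np.float64(-22.6), np.float64(-3.0), 0], [0, np.float64(-30.8), np.float64(-23.7), np.float64(-3.3), 0], [0, np.float64(-34.8), np.float64(-24.4), np.float64(-3.7), 0], [0, np.float64(-38.8), np.float64(-24.7), np.float64(-4.0), 0]]
```

step_arm([
  [0,3.8,2.1,0,0],
  [0,7.8,1.7,0,0],
  [0,11.8,1,0,0],
  [0,15.6,0,0,0],
  [0,19.4,-1.4,0,0],
  [0,23,-3.1,0,0],
  [0,26.5,-5.1,-0.4,0],
  [0,29.8,-7.4,-0.7,0],
  [0,32.9,-10,-1,0],
  [0,35.7,-12.8,-1.4,0],
  [0,38.3,-15.9,-1.7,0],
  [0,40.6,-19.2,-2,0],
])

```text
time_s: 5.08
position: [613.0, -156.4, 346.7]
tcp_rot: [0.0, 0.707, 0.707, 0.0]
wrist_force: [3.3, -3.0, 1.4]
gripper_width: -0.1
gripper_force: 1.7
```

step_arm([
  [0,2,-3.5,-0.3,0],
  [0,3.7,-7.1,-0.7,0],
  [0,5.1,-10.9,-1,0],
  [0,6.1,-14.8,-1.3,0],
  [0,6.8,-18.7,-1.7,0],
  [0,7.2,-22.7,-2,0],
  [0,7.2,-26.7,-2.3,0],
  [0,6.8,-30.7,-2.7,0],
  [0,6.1,-34.7,-3,0],
  [0,5.1,-38.5,-3.3,0],
  [0,3.7,-42.3,-3.7,0],
  [0,2,-46,-4,0],
])

```text
time_s: 6.58
position: [566.9, -154.7, 350.7]
tcp_rot: [-0.0, 0.707, 0.707, 0.0]
wrist_force: [5.3, 1.6, -0.4]
gripper_width: -0.1
gripper_force: 1.6
```

step_arm([
  [0,-2,-3.5,-0.3,0],
  [0,-4.3,-6.8,-0.7,0],
  [0,-6.9,-9.8,-1,0],
  [0,-9.7,-12.7,-1.3,0],
  [0,-12.8,-15.3,-1.7,0],
  [0,-16.1,-17.6,-2,0],
  [0,-19.6,-19.6,-2.3,0],
  [0,-23.2,-21.3,-2.7,0],
  [0,-27,-22.6,-3,0],
  [0,-30.8,-23.7,-3.3,0],
  [0,-34.8,-24.4,-3.7,0],
  [0,-38.8,-24.7,-4,0],
])

```text
time_s: 8.07
position: [542.2, -193.2, 354.7]
tcp_rot: [-0.001, 0.707, 0.707, 0.0]
wrist_force: [1.5, 5.7, 1.8]
gripper_width: 0.3
gripper_force: 2.6
```

step_arm([
  [0,-4,0,-0.3,0],
  [0,-8,0.3,-0.7,0],
  [0,-12,1,-1,0],
  [0,-15.8,2.1,-1.3,0],
  [0,-19.6,3.5,-1.7,0],
  [0,-23.2,5.2,-2,0],
  [0,-26.7,7.2,-2.3,0],
  [0,-30,9.5,-2.7,0],
  [0,-33.1,12,-3,0],
  [0,-35.9,14.9,-3.3,0],
  [0,-38.5,18,-3.7,0],
  [0,-40.8,21.2,-4,0],
])

```text
time_s: 9.57
position: [562.7, -234.3, 358.2]
tcp_rot: [-0.001, 0.707, 0.707, -0.001]
wrist_force: [-3.5, 3.5, 1.6]
gripper_width: 0.4
gripper_force: 2.3
```

step_arm([
  [0,-2,3.5,-0.3,0],
  [0,-3.7,7.1,-0.7,0],
  [0,-5.1,10.9,-1,0],
  [0,-6.1,14.8,-1.3,0],
  [0,-6.8,18.7,-1.7,0],
  [0,-7.2,22.7,-2,0],
  [0,-7.2,26.7,-2.3,0],
  [0,-6.8,30.7,-2.7,0],
  [0,-6.1,34.7,-3,0],
  [0,-5.1,38.5,-3.3,0],
  [0,-3.7,42.3,-3.7,0],
  [0,-2,46,-4,0],
])

```text
time_s: 11.08
position: [608.4, -237.1, 362.1]
tcp_rot: [-0.001, 0.708, 0.706, -0.001]
wrist_force: [-5.2, -1.3, -1.4]
gripper_width: -0.1
gripper_force: 2.2
```

step_arm([
  [0,2,3.5,-0.3,0],
  [0,4.3,6.8,-0.7,0],
  [0,6.9,9.8,-1,0],
  [0,9.7,12.7,-1.3,0],
  [0,12.8,15.3,-1.7,0],
  [0,16.1,17.6,-2,0],
  [0,19.6,19.6,-2.3,0],
  [0,23.2,21.3,-2.7,0],
  [0,27,22.6,-3,0],
  [0,30.8,23.7,-3.3,0],
  [0,34.8,24.4,-3.7,0],
  [0,38.8,24.7,-4,0],
])

```text
time_s: 12.58
position: [633.3, -199.3, 366.7]
tcp_rot: [0.0, 0.708, 0.706, -0.001]
wrist_force: [-2.5, -6.5, 2.0]
gripper_width: 0.3
gripper_force: 2.8
```

step_arm([
  [0,4,0,-0.3,0],
  [0,8,-0.3,-0.7,0],
  [0,12,-1,-1,0],
  [0,15.8,-2.1,-1.3,0],
])

```text
time_s: 13.08
position: [631.5, -183.6, 368.2]
tcp_rot: [0.001, 0.708, 0.706, -0.001]
wrist_force: [0.6, -8.4, 1.2]
gripper_width: -0.2
gripper_force: 3.3
```

Run:
```python
import numpy as np
x,y,z=None,None,None
# fine: rows 2.5deg from th=377.5, 6 rows per call (15deg)
for k in range(10):
    t0=377.5+15*k;f=lambda d:np.array([46*np.sin(np.radians(d)),46*np.cos(np.radians(d)),-3.82*np.radians(d)])
    print(t0,[[0]+[float(v) for v in np.round(f(t0+2.5*i)-f(t0),1)]+[0] for i in range(1,7)])
```

```text
377.5 [[0, 1.9, -0.6, -0.2, 0], [0, 3.8, -1.4, -0.3, 0], [0, 5.6, -2.2, -0.5, 0], [0, 7.4, -3.1, -0.7, 0], [0, 9.2, -4.0, -0.8, 0], [0, 10.9, -5.1, -1.0, 0]]
392.5 [[0, 1.7, -1.1, -0.2, 0], [0, 3.3, -2.3, -0.3, 0], [0, 4.9, -3.6, -0.5, 0], [0, 6.4, -4.9, -0.7, 0], [0, 7.8, -6.3, -0.8, 0], [0, 9.2, -7.7, -1.0, 0]]
407.5 [[0, 1.3, -1.5, -0.2, 0], [0, 2.6, -3.1, -0.3, 0], [0, 3.8, -4.7, -0.5, 0], [0, 4.9, -6.4, -0.7, 0], [0, 5.9, -8.1, -0.8, 0], [0, 6.9, -9.8, -1.0, 0]]
422.5 [[0, 0.9, -1.8, -0.2, 0], [0, 1.7, -3.6, -0.3, 0], [0, 2.4, -5.5, -0.5, 0], [0, 3.1, -7.4, -0.7, 0], [0, 3.6, -9.3, -0.8, 0], [0, 4.1, -11.3, -1.0, 0]]
437.5 [[0, 0.4, -2.0, -0.2, 0], [0, 0.7, -4.0, -0.3, 0], [0, 0.9, -5.9, -0.5, 0], [0, 1.0, -7.9, -0.7, 0], [0, 1.1, -10.0, -0.8, 0], [0, 1.0, -12.0, -1.0, 0]]
452.5 [[0, -0.1, -2.0, -0.2, 0], [0, -0.3, -4.0, -0.3, 0], [0, -0.7, -6.0, -0.5, 0], [0, -1.0, -7.9, -0.7, 0], [0, -1.5, -9.9, -0.8, 0], [0, -2.1, -11.8, -1.0, 0]]
467.5 [[0, -0.6, -1.9, -0.2, 0], [0, -1.4, -3.8, -0.3, 0], [0, -2.2, -5.6, -0.5, 0], [0, -3.1, -7.4, -0.7, 0], [0, -4.0, -9.2, -0.8, 0], [0, -5.1, -10.9, -1.0, 0]]
482.5 [[0, -1.1, -1.7, -0.2, 0], [0, -2.3, -3.3, -0.3, 0], [0, -3.6, -4.9, -0.5, 0], [0, -4.9, -6.4, -0.7, 0], [0, -6.3, -7.8, -0.8, 0], [0, -7.7, -9.2, -1.0, 0]]
497.5 [[0, -1.5, -1.3, -0.2, 0], [0, -3.1, -2.6, -0.3, 0], [0, -4.7, -3.8, -0.5, 0], [0, -6.4, -4.9, -0.7, 0], [0, -8.1, -5.9, -0.8, 0], [0, -9.8, -6.9, -1.0, 0]]
512.5 [[0, -1.8, -0.9, -0.2, 0], [0, -3.6, -1.7, -0.3, 0], [0, -5.5, -2.4, -0.5, 0], [0, -7.4, -3.1, -0.7, 0], [0, -9.3, -3.6, -0.8, 0], [0, -11.3, -4.1, -1.0, 0]]
```

step_arm([
  [0,1.9,-0.6,-0.2,0],
  [0,3.8,-1.4,-0.3,0],
  [0,5.6,-2.2,-0.5,0],
  [0,7.4,-3.1,-0.7,0],
  [0,9.2,-4,-0.8,0],
  [0,10.9,-5.1,-1,0],
])

```text
time_s: 13.82
position: [626.6, -172.4, 369.2]
tcp_rot: [0.001, 0.708, 0.706, -0.001]
wrist_force: [1.8, -6.9, 0.4]
gripper_width: 0.3
gripper_force: 2.8
```

step_arm([
  [0,1.7,-1.1,-0.2,0],
  [0,3.3,-2.3,-0.3,0],
  [0,4.9,-3.6,-0.5,0],
  [0,6.4,-4.9,-0.7,0],
  [0,7.8,-6.3,-0.8,0],
  [0,9.2,-7.7,-1,0],
])

```text
time_s: 14.58
position: [619.1, -163.0, 370.2]
tcp_rot: [0.001, 0.708, 0.706, -0.001]
wrist_force: [4.1, -4.7, 0.7]
gripper_width: 0.1
gripper_force: 2.5
```

step_arm([
  [0,1.3,-1.5,-0.2,0],
  [0,2.6,-3.1,-0.3,0],
  [0,3.8,-4.7,-0.5,0],
  [0,4.9,-6.4,-0.7,0],
  [0,5.9,-8.1,-0.8,0],
  [0,6.9,-9.8,-1,0],
])

```text
time_s: 15.32
position: [609.4, -155.9, 371.3]
tcp_rot: [0.001, 0.708, 0.706, -0.0]
wrist_force: [5.1, -3.0, 0.5]
gripper_width: 0.2
gripper_force: 2.4
```

step_arm([
  [0,0.9,-1.8,-0.2,0],
  [0,1.7,-3.6,-0.3,0],
  [0,2.4,-5.5,-0.5,0],
  [0,3.1,-7.4,-0.7,0],
  [0,3.6,-9.3,-0.8,0],
  [0,4.1,-11.3,-1,0],
])

```text
time_s: 16.08
position: [598.3, -151.5, 372.2]
tcp_rot: [0.001, 0.708, 0.707, -0.0]
wrist_force: [6.3, -3.3, -0.2]
gripper_width: -0.2
gripper_force: 2.6
```

step_arm([
  [0,0.4,-2,-0.2,0],
  [0,0.7,-4,-0.3,0],
  [0,0.9,-5.9,-0.5,0],
  [0,1,-7.9,-0.7,0],
  [0,1.1,-10,-0.8,0],
  [0,1,-12,-1,0],
])

```text
time_s: 16.82
position: [586.3, -150.2, 373.2]
tcp_rot: [0.001, 0.708, 0.707, 0.0]
wrist_force: [5.4, -1.8, -0.7]
gripper_width: -0.2
gripper_force: 2.3
```

step_arm([
  [0,-0.1,-2,-0.2,0],
  [0,-0.3,-4,-0.3,0],
  [0,-0.7,-6,-0.5,0],
  [0,-1,-7.9,-0.7,0],
  [0,-1.5,-9.9,-0.8,0],
  [0,-2.1,-11.8,-1,0],
])

```text
time_s: 17.58
position: [577.5, -150.5, 374.7]
tcp_rot: [0.004, 0.707, 0.708, 0.003]
wrist_force: [43.5, 4.8, -21.8]
gripper_width: 0.2
gripper_force: 18.4
```

Force jumped to 43 N, which looks like the stop. I'll back off, lift clear of the wheel and look.

step_arm([
  [0,0,1,0,0],
  [0,0,1,0,0],
  [0,0.5,4,0,0],
  [0,0.5,8,0,0],
  [0,0.5,11,0,0],
  [0,0.5,11,0,0],
])

```text
time_s: 18.32
position: [585.3, -151.6, 373.9]
tcp_rot: [-0.0, 0.708, 0.707, -0.0]
wrist_force: [-0.1, -0.6, -0.2]
gripper_width: -0.1
gripper_force: 0.0
```

step_arm([
  [0,0,0,-20,0],
  [0,0,0,-45,0],
  [0,0,0,-70,0],
  [0,0,0,-90,0],
  [0,10,0,-90,0],
  [20,45,-5,-90,-2],
  [40,85,-9,-90,-4],
  [55,114.5,-12,-90,-5],
  [55,114.5,-12,-90,-5],
  [55,114.5,-12,-90,-5],
])

```text
time_s: 19.58
position: [573.4, -37.1, 463.5]
tcp_rot: [-0.0, 0.676, 0.737, -0.0]
wrist_force: [-0.4, -0.9, 0.5]
gripper_width: 55.2
gripper_force: 0.0
```

Run:
```python
from h import *
s=arm.get_state();print(s['time_s'],s['position'],s['wrist_force'])
t=arm.capture("top");u=arm.capture("side")
a=cv2.resize(t[130:270,240:380],(560,560),interpolation=cv2.INTER_CUBIC)
b=cv2.resize(u[200:340,220:360],(560,560),interpolation=cv2.INTER_CUBIC)
cv2.imwrite("pics/d2.png",cv2.resize(np.hstack([a,b]),(800,400)))
for h in (212,217,222):
  print(h,crop(0,1,0),(proj("side",[[588.3,-195.6,h+28],[588.3,-195.6,h]])-[220,200])*400/140+[400,0])
```

```text
19.575 [573.40884743 -37.05165561 463.53056283] [-0.39344578 -0.91948124  0.45063708]
212 0.0 [[611.38477408 128.01533346]
 [609.89736466 152.27703359]]
217 0.0 [[611.65767184 123.56438506]
 [610.15800929 148.0252998 ]]
222 0.0 [[611.93284872 119.0763872 ]
 [610.42078047 143.73898901]]
```

View pics/d2.png

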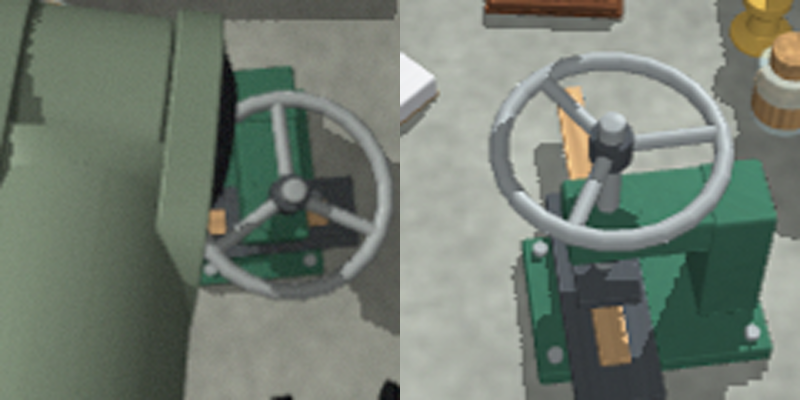

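The side view shows the spindle top at about (613,119), which matches the projection for the hub at 222 mm, so the stop is confirmed. Next I'll go partway down over the strip end and check clearance.

step_arm([
  [55,0,0,40,0],
  [55,0,0,90,0],
  [55,0,0,140,0],
  [55,0,0,180,0],
  [55,0,0,213,0],
  [55,0,0,213,0],
  [55,0,0,213,0],
])

```text
time_s: 20.55
position: [574.0, -37.3, 252.2]
tcp_rot: [0.001, 0.676, 0.737, 0.0]
wrist_force: [-0.8, 0.8, 0.6]
gripper_width: 54.8
gripper_force: 0.0
```

Run:
```python
from h import *
s=arm.get_state();print(s['time_s'],s['position'],s['wrist_force'])
t=arm.capture("top");u=arm.capture("side")
a=cv2.resize(t[110:250,210:350],(560,560),interpolation=cv2.INTER_CUBIC)
b=cv2.resize(u[130:330,200:400],(560,560),interpolation=cv2.INTER_CUBIC)
cv2.imwrite("pics/d3.png",cv2.resize(np.hstack([a,b]),(800,400)))
print((proj("side",[[573.4,-37,34],[569,12.8,38]])-[200,130])*2+[400,0])
```

```text
20.55 [573.97802424 -37.30092954 252.15899318] [-0.78490838  0.84003356  0.55307915]
[[561.50868923 232.08560401]
 [556.27574336 200.52997271]]
```

View pics/d3.png

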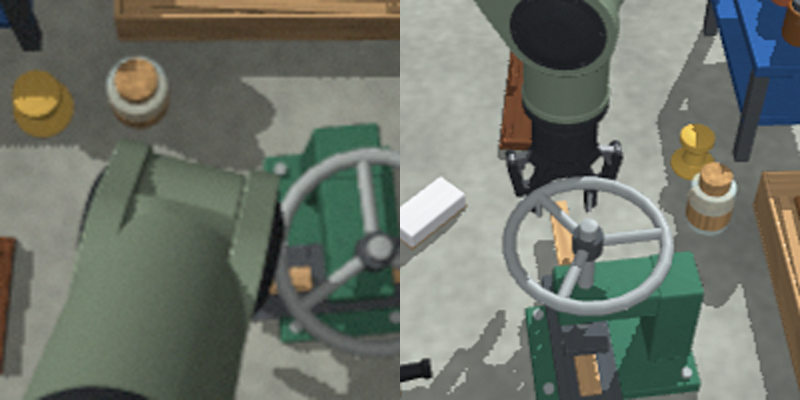

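step_arm([
  [55,0,0,15,0],
  [55,0,0,30,0],
  [55,0,0,40,0],
  [55,0,0,50,0],
  [55,0,0,57,0],
  [55,0,0,62,0],
  [55,0,0,62,0],
])

```text
time_s: 21.52
position: [573.6, -36.7, 188.8]
tcp_rot: [-0.0, 0.676, 0.737, -0.0]
wrist_force: [-0.2, 0.1, -0.1]
gripper_width: 55.0
gripper_force: 0.0
```

step_arm([
  [40,0,0,0,0],
  [30,0,0,0,0],
  [22,0,0,0,0],
  [18,0,0,0,0],
  [18,0,0,0,0],
  [18,0,0,0,0],
], squeeze=50)

```text
time_s: 22.28
position: [573.7, -36.7, 189.1]
tcp_rot: [0.0, 0.676, 0.737, 0.0]
wrist_force: [-0.3, 0.0, 1.5]
gripper_width: 22.9
gripper_force: 49.4
```

Run:
```python
from h import *
print(ray("top",[[258,141.5],[210+168/2.857,110+90/2.857]],85))   # jar rim centre, right edge
print("d3 side jar",ray("side",crop([[710,205]],1,0)*0+np.array([[200+(712-400)/2,130+222/2]]),10))
print("cap",ray("top",[[222,147]],60))
# knuckle right in d3 side (621,158) assuming y=-37
m=arm.camera_model("side")
for z in (130,150,170,190): print(z,ray("side",[[200+221/2,130+158/2]],z))
```

```text
[[761.66962603   4.24102882  85.        ]
 [761.56309024 -25.43794314  85.        ]]
d3 side jar [[776.26766349  -8.8302635   10.        ]]
cap [[753.18109614 106.59349891  60.        ]]
130 [[647.58703571   1.30227547 130.        ]]
150 [[644.50520418 -17.07364116 150.        ]]
170 [[641.42337264 -35.4495578  170.        ]]
190 [[638.34154111 -53.82547443 190.        ]]
```

step_arm([
  [18,0,0,-4,0],
  [18,0,0,-8,0],
  [18,5,0,-8,0],
  [18,15,0,-8,0],
  [18,30,0,-8,0],
  [18,46,0,-8,0],
  [18,62,0,-8,0],
  [18,78,0,-8,0],
  [18,94,0,-8,0],
  [18,107,0,-8,0],
  [18,116,0,-8,0],
  [18,120,0,-8,0],
])

```text
time_s: 23.78
position: [563.2, 83.3, 197.0]
tcp_rot: [0.0, 0.676, 0.737, -0.0]
wrist_force: [-0.1, 0.3, 0.4]
gripper_width: 23.4
gripper_force: 49.1
```

step_arm([
  [18,10,0,-2,0],
  [18,30,0,-8,0],
  [18,55,0,-20,0],
  [18,85,0,-30,1],
  [18,118,2,-40,3],
  [18,152,4,-45,5],
  [18,188,6,-45,7],
  [18,224,8,-45,9],
  [18,258,10.6,-45,10],
  [18,285,10.6,-45,10],
  [18,300,10.6,-45,10],
  [18,305.5,10.6,-45,10],
])

```text
time_s: 25.28
position: [547.3, 388.4, 241.9]
tcp_rot: [0.0, 0.737, 0.675, -0.0]
wrist_force: [0.1, -0.5, -0.4]
gripper_width: 22.7
gripper_force: 49.2
```

step_arm([
  [18,0,0,0,0],
  [18,0,0,0,0],
])

```text
time_s: 25.52
position: [547.8, 387.0, 242.1]
tcp_rot: [0.0, 0.738, 0.675, -0.0]
wrist_force: [-0.0, 0.1, -0.3]
gripper_width: 22.7
gripper_force: 49.2
```

Run:
```python
from h import *
s=arm.get_state();print(s['time_s'],s['position'],s['tcp_rot'],s['wrist_force'])
t=arm.capture("top");u=arm.capture("side")
a=cv2.resize(t[140:260,90:250],(560,420),interpolation=cv2.INTER_CUBIC)
b=cv2.resize(u[90:260,215:355],(346,420),interpolation=cv2.INTER_CUBIC)
o=np.hstack([a,b]);print(o.shape);cv2.imwrite("pics/d4.png",cv2.resize(o,None,fx=.88,fy=.88))
```

```text
25.525 [547.80147041 387.049863   242.12034413] [ 1.84632193e-04  7.37983562e-01  6.74818658e-01 -8.26962169e-05] [-0.00858699  0.11514923 -0.32631263]
(420, 906, 3)
```

View pics/d4.png

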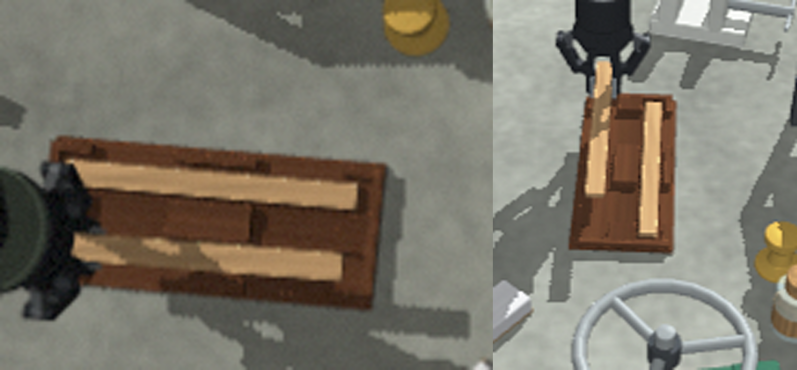

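The strip is held over the empty compartment, with its near end at (341,267) in the top part and (596,193) in the side part. The cured strip lies undisturbed. I'll check level and alignment.

Run:
```python
from h import *
np.set_printoptions(precision=1,suppress=True)
tp=crop([[342,253],[340,280]],3.08,(90,140)); sp=[[215+(596-492.8)/2.175,90+193/2.174]]
for z in (70,80,86,92,98): print(z,ray("top",tp,z).mean(0)[:2],ray("side",sp,z)[0,:2])
for p in ([[382,163],[371,308],[58,137]],): print(ray("top",crop(p,3.08,(90,140)),16))
c=crop([[357,182],[356,209]],3.08,(90,140)); print("cured near end",ray("top",c,14))
```

```text
70 [529.9 161.7] [532.1 177.6]
80 [529.4 159.8] [531.9 167. ]
86 [529.  158.7] [531.9 160.7]
92 [528.7 157.5] [531.8 154.3]
98 [528.4 156.4] [531.7 148. ]
[[630.  135.   16. ]
 [494.2 143.4  16. ]
 [656.  445.4  16. ]]
cured near end [[612.3 158.7  14. ]
 [586.8 159.2  14. ]]
```

The strip is level and aligned. But the grip is high on the pads, so the tips would hit the tray floor while the strip is still about 10 mm up. I'll rest it on the middle rib, where the cut-aways leave room for the fingers, and regrip nearer the tips.

step_arm([
  [18,1,12,0,0],
  [18,1.5,23.5,0,0],
  [18,1.5,23.5,15,0],
  [18,1.5,23.5,32,0],
  [18,1.5,23.5,46,0],
  [18,1.5,23.5,56,0],
  [18,1.5,23.5,61,0],
  [18,1.5,23.5,62.5,0],
  [18,1.5,23.5,62.5,0],
])

```text
time_s: 26.75
position: [571.1, 387.6, 179.9]
tcp_rot: [0.0, 0.738, 0.675, 0.0]
wrist_force: [0.4, -0.5, -1.5]
gripper_width: 22.9
gripper_force: 49.2
```

step_arm([
  [18,0,0,1,0],
  [18,0,0,2,0],
  [18,0,0,2,0],
])

```text
time_s: 27.12
position: [571.2, 387.6, 179.6]
tcp_rot: [-0.0, 0.738, 0.675, 0.001]
wrist_force: [-9.6, -4.2, 26.8]
gripper_width: 23.2
gripper_force: 64.2
```

step_arm([
  [18,0,0,-1,0],
  [18,0,1,-1.5,0],
  [18,0,2,-1.5,0],
  [23,0,2,-1.5,0],
  [25,0,2,-1.5,0],
  [27,0,2,-1.5,0],
  [29,0,2,-1.5,0],
  [31,0,2,-1.5,0],
  [32,0,2,-1.5,0],
  [32,0,2,-1.5,0],
], squeeze=20)

```text
time_s: 28.38
position: [573.0, 387.3, 178.9]
tcp_rot: [0.0, 0.738, 0.675, -0.0]
wrist_force: [0.1, 0.7, 0.2]
gripper_width: 32.0
gripper_force: 0.3
```

Run:
```python
from h import *
s=arm.get_state();print(s['time_s'],s['position'],s['wrist_force'])
t=arm.capture("top");u=arm.capture("side")
a=cv2.resize(t[160:260,90:230],(588,420),interpolation=cv2.INTER_CUBIC)
b=cv2.resize(u[120:220,240:310],(294,420),interpolation=cv2.INTER_CUBIC)
o=np.hstack([a,b]);cv2.imwrite("pics/d5.png",cv2.resize(o,None,fx=.9,fy=.9))
```

```text
28.375 [573.01133773 387.28291935 178.91795553] [0.06079226 0.67023006 0.18204497]
```

View pics/d5.png

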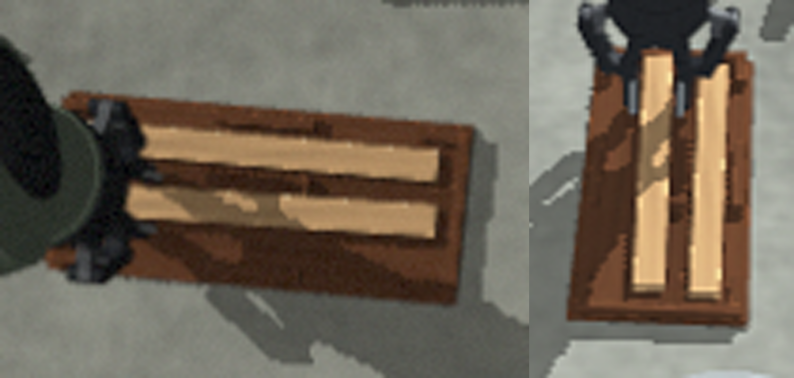

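The strip lies flat on the middle rib with the fingers on either side. I'll regrip nearer the tips and move it over.

step_arm([
  [32,0,0,-4,0],
  [32,0,0,-7.5,0],
  [32,0,0,-7.5,0],
  [26,0,0,-7.5,0],
  [20,0,0,-7.5,0],
  [18,0,0,-7.5,0],
  [18,0,0,-7.5,0],
  [18,0,0,-7.5,0],
], squeeze=45)

```text
time_s: 29.48
position: [573.0, 387.4, 186.7]
tcp_rot: [0.0, 0.738, 0.675, 0.0]
wrist_force: [0.2, -0.4, 5.7]
gripper_width: 22.9
gripper_force: 44.8
```

step_arm([
  [18,0,0,-10,0],
  [18,0,0,-22,0],
  [18,0,-10,-22,0],
  [18,0,-25.5,-22,0],
  [18,0,-25.5,-22,0],
  [18,0,-25.5,-22,0],
  [18,0,-25.5,-22,0],
])

```text
time_s: 30.35
position: [547.8, 389.5, 208.4]
tcp_rot: [0.0, 0.738, 0.675, -0.0]
wrist_force: [-0.3, 0.7, -0.9]
gripper_width: 22.6
gripper_force: 44.2
```

Run:
```python
from h import *
s=arm.get_state();print(s['time_s'],s['position'],s['wrist_force'])
t=arm.capture("top");u=arm.capture("side")
a=cv2.resize(t[160:260,90:230],(588,420),interpolation=cv2.INTER_CUBIC)
b=cv2.resize(u[120:220,240:310],(294,420),interpolation=cv2.INTER_CUBIC)
o=np.hstack([a,b]);cv2.imwrite("pics/d6.png",cv2.resize(o,None,fx=.9,fy=.9))
```

```text
30.35 [547.77679078 389.47940079 208.39954851] [-0.33303193  0.72275062 -0.90066034]
```

View pics/d6.png

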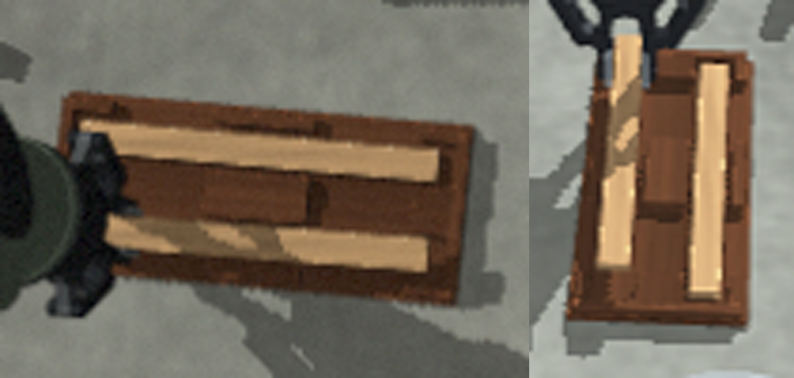

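Run:
```python
from h import *
np.set_printoptions(precision=1,suppress=True)
tp=crop([[429,238],[427,271]],3.78,(90,160)); sp=[[240+(614-529.2)/3.78,120+263/3.78]]
for z in (30,38,46): print(z,ray("top",tp,z).mean(0)[:2],ray("side",sp,z)[0,:2])
t=ray("top",crop([[473,126],[455,303]],3.78,(90,160)),16);print(t)
print("cured near end",ray("top",crop([[439,149],[437,182]],3.78,(90,160)),14).mean(0))
```

```text
30 [529.9 162.3] [531.4 174.6]
38 [529.4 160.8] [531.3 166.5]
46 [529.  159.3] [531.2 158.4]
[[628.9 131.9  16. ]
 [493.8 143.8  16. ]]
cured near end [598.8 158.6  14. ]
```

step_arm([
  [18,-1,-1.2,6,0],
  [18,-1,-1.2,12,0],
  [18,-1,-1.2,18,0],
  [18,-1,-1.2,23,0],
  [18,-1,-1.2,26,0],
  [18,-1,-1.2,28,0],
  [18,-1,-1.2,28,0],
])

```text
time_s: 31.32
position: [546.2, 388.7, 180.4]
tcp_rot: [0.0, 0.738, 0.675, -0.0]
wrist_force: [-0.1, 0.4, 0.4]
gripper_width: 22.3
gripper_force: 44.2
```

step_arm([
  [18,0,0,0.4,0],
  [23,0,0,0.4,0],
  [25,0,0,0.4,0],
  [27,0,0,0.4,0],
  [29,0,0,0.4,0],
  [32,0,0,0.4,0],
  [36,0,0,0.4,0],
  [36,0,0,0.4,0],
  [36,0,0,-10,0],
  [36,0,0,-30,0],
  [36,0,0,-60,0],
  [36,0,0,-80,0],
], squeeze=20)

```text
time_s: 32.83
position: [546.5, 388.8, 263.2]
tcp_rot: [0.0, 0.738, 0.675, 0.001]
wrist_force: [-0.1, 0.2, 1.3]
gripper_width: 35.9
gripper_force: 0.0
```

step_arm([
  [36,40,0,-120,0],
  [36,80,0,-150,0],
  [36,100,0,-150,0],
  [36,100,0,-150,0],
])

```text
time_s: 33.33
position: [554.2, 491.7, 414.1]
tcp_rot: [-0.0, 0.736, 0.677, 0.003]
wrist_force: [-0.3, -0.9, -1.2]
gripper_width: 35.9
gripper_force: 0.0
```

Run:
```python
from h import *
s=arm.get_state();print(s['time_s'],s['position'],s['wrist_force'])
t=arm.capture("top");u=arm.capture("side")
a=cv2.resize(t[160:260,90:230],(588,420),interpolation=cv2.INTER_CUBIC)
b=cv2.resize(u[120:220,240:310],(294,420),interpolation=cv2.INTER_CUBIC)
o=np.hstack([a,b]);cv2.imwrite("pics/d7.png",cv2.resize(o,None,fx=.9,fy=.9))
```

```text
33.325 [554.1835493  491.70252509 414.09809626] [-0.2627785  -0.92395226 -1.20140342]
```

View pics/d7.png

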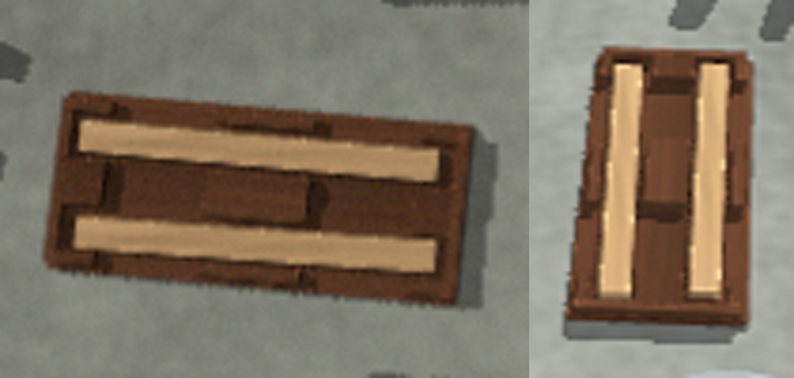

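The strip lies flat and centred in the empty compartment, with its ends at (73,232) and (437,254), mirroring the cured strip.

```bash
python3 -c "
from station import arm
print(arm.finish_job())"
```

```text
the job is handed in; nothing more can be done
None
```

The handwheel is wound up to its stop, the strip lies flat in the tray's empty compartment, and the job was handed in at about 33 s; no verdict came back.

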